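Change the cup press over to its orange forming head

ROBOT

A 6-joint arm with a two-finger parallel gripper is mounted at the origin on the work surface. World frame = base frame: x ahead of the robot, y to its left, z up, the work surface at z = 0. Lengths are in m, angles in rad, forces in N, time in s.
With the tool pointing down it reaches from about 0.325 to 0.85 m from the base axis. Payload 4.4 kg.
Tool frame: the origin (TCP) lies at the very end of the fingers, on their centre line; the grasp point (between the pads) lies 19 mm behind it; z points along the fingers, y is the line along which they close (so a half turn about z gives the same grasp; the last joint's range is limited). The gripper opens to 94 mm and grips with 3 to 60 N. Pads are 16 mm wide; open, the fingers measure 119 mm over their backs; the gripper's body (75 mm by 177 mm) begins 78 mm behind the grasp point.
Start: joints at [1.056, 0.207, 1.542, -0, 1.393, -0.15], TCP at [0.205, 0.537, 0.205] pointing down, gripper open.
Joint ranges: [-2.73, 2.73], [-0.86, 2.22], [0.23, 2.46], [-1.11, 4.25], [0.08, 2.63], [-2.82, 2.82]. Speed limits (rad/s): [2.79, 2.79, 3.14, 3.14, 3.14, 3.14].

INTERFACE

Orientations are given as a rotation vector (axis times angle).
In Python, from bench import arm gives the robot as it stands. Calls block until the motion is done:
- arm.move_to(position, orientation): joint-space move of the TCP to a pose.
- arm.movel(position, velocity=0.15, rotation=None, contact_N=None): straight line of the TCP; rotation=None keeps the orientation; velocity is the mean speed in m/s. With contact_N (N) it stops when the force on the tool has changed by that much, and returns True; else False.
- arm.move_joints(angles): joint-space move.
- arm.set_gripper(opening, force=None): finger opening in m; force is the grip in N (None keeps the last); returns when the fingers have stopped.
- arm.pause(seconds).
- arm.ik(position, orientation): joint angles nearest the present ones, or None.
- arm.grab_frame(name): name is "scene" or "top" or "wrist"; returns the picture (420x560x3 uint8, blue, green, red); there is no depth.
- arm.camera_params(name): a dict with "camera_matrix" (3x3 intrinsics, pixels), "pose" (4x4, takes a point from camera to world coordinates); the wrist camera has in their place "hand_eye" (4x4, takes a point from camera to tool coordinates, whose origin is the TCP and whose axes are the flange's). Camera axes: x right, y down, z forward; pixel columns grow to the right and rows downward; lengths in m; the calibration is good to about 2 mm. The wrist camera is an equidistant fisheye: a pixel r from the principal point sees the ray r / f radians off the axis. A picture is of the moment at which its call begins: read the wrist's pose just before it. camera_params takes no time and is no camera call.
A pose or a line that the arm cannot do raises arm.IKError and nothing moves.
- arm.finish_job(): hands the job in; it is judged then, once.
Readings, each from a call of its own:
- arm.current_time_s(): time.
- arm.current_qpos(): joint angles.
- arm.current_qvel(): joint speeds.
- arm.current_tau(): joint torques, N m.
- arm.current_tool_pos(): TCP position.
- arm.current_eef_rot(): TCP orientation.
- arm.current_force(): force on the tool from outside, world axes, zero at the start.
- arm.current_wrist_torque(): the same for the moment, N m.
- arm.current_finger_gap(): finger opening in m.
- arm.current_grasp_force(): force on a finger pad.
Only numpy, scipy, OpenCV 4.12 (cv2) and the standard library are available. Lean on these libraries where they do the work, as an engineer would, in place of code of your own. Each camera call takes 0.05 s, during which the arm holds its last target. There are 200 camera calls.

TASK

Change the cup press over to orange cups: put the orange forming head into the press's sloping bayonet mount, push it in against the spring, twist it clockwise and let it come up into its notch so that it is locked. Also turn the small inner knob of the control box's dial to the orange mark without turning the black outer ring. Leave the teal head and everything else standing where it is.

Things in the scene. Friction and masses are not known exactly. Their poses are not given: they have to be found in the camera images.
- head_orange: Orange forming head, loose, about 0.3 kg, 104 mm tall, standing upright on the table. Origin: centre of its underside; z up its axis. From below: aluminium shank 44 mm in diameter (lowest 6 mm tapering to 38), z = 0 to 44 mm; collar 68 mm in diameter, z = 44 to 52 mm; flat grip 62 mm long along x, 22 mm thick along y, z = 52 to 104 mm. Alike after half a turn.
- head_grip (a point): Middle of the orange head's flat grip, on its axis, 81 mm above its underside. Grasp it across the 22 mm.
- head_lug (a point): Tip of one of the orange head's two opposite lugs, which stand out along its x axis (parallel to the flat grip): 72 mm tip to tip, 12 mm wide, z = 4 to 12 mm.
- head_teal: Teal forming head of the same shape and size, loose, standing on the table: a bystander, leave it.
- press: Cup press, fixed: blue housing 134 mm square with its face sloping 30 degrees towards the robot, front edge about 95 mm and rear edge about 165 mm high, motor behind; grey base 200 x 150 mm, from 55 mm before to 145 mm behind the origin. Origin on the table; front faces its own -x.
- socket: Round bayonet mount in the sloping face: steel, dark rim 104 mm in diameter, bore 48 mm. Origin: on its axis in the mouth plane, 135 mm above the table; z points out of the mouth, up and 30 degrees towards the robot. Its two locking notches lie along its x axis, both ways (thin orange marks on the rim). The head locked: lugs along x, head's origin on the axis at z = -20 mm, z axes equal.
- socket_entry (a point): Outer end of one of the mount's two opposite entry slots, in the mouth plane, 44 mm from the axis; broad white marks on the rim. Slots are 18 mm wide and lie +60 degrees (counter-clockwise seen from outside) about z from the notches. Enter with the lugs in the slots, push in, twist 60 degrees clockwise (a stop lies just beyond), let it come up.
- spring_plate (a joint): Brass spring plate in the bore, m pushed in, 0 to 0.030. At 0 its top is at z = -12 mm of the mount; the shank's underside presses it with 4 N, then 0.5 N more per mm. The lugs pass under the ridge between slot and notch only with the head's origin below z = -30 mm (joint above 0.018; -33 mm is good, about 15 N). With the head locked it reads 0.008 (8 N).
- console: Control box of the press, fixed, grey, 135 x 135 x 58 mm high, with a concentric dial in the middle of its top on a white scale disc 116 mm in diameter, 61 mm above the table. Origin under its centre on the table, z up. Coloured dots 12 mm across on the disc, 50 mm from the axis: yellow (knob value 0), orange (1.3), teal (2.0), magenta (2.7).
- knob (a joint): Inner knob of the dial, rad, growing clockwise seen from above, friction 0.03 N m, stays where left, range -0.3 to 2.9. At 0 its pointer points to the console's +y and the yellow dot, at 1.3 to the orange dot. Flat grey grip 22 mm thick, 54 mm long along the pointer, 84 to 122 mm above the table; a white line on top runs to the pointing end.
- knob_grip (a point): On the dial's axis, 107 mm above the table, on the inner knob's grip.
- knob_pointer (a point): Pointing end of the inner knob, on its top, 26 mm from the axis.
- ring_mark (a point): Yellow mark on top of the black outer ring, 35 mm from the dial's axis. The ring is 82 mm in diameter, its top 75 mm above the table, and turns easily: do not turn it.
- cup_orange: Bystander: filled terracotta-coloured cup, loose, 52 mm across the rim, 48 mm tall, origin under its centre.
- cup_yellow: Bystander: yellow cup, loose, 52 mm across the rim, 48 mm tall, origin under its centre.
- cup_magenta: Bystander: magenta cup, loose, 52 mm across the rim, 48 mm tall, origin under its centre.
- stapler: Bystander: steel stapler, loose, 125 mm long along its x, 30 mm wide, 50 mm tall, origin under its centre.
- jar: Bystander: amber jar with a red cap, loose, 60 mm in diameter, 125 mm tall, origin under its centre.
- block: Bystander: wooden block, loose, 100 x 150 x 60 mm high, origin under its centre.

How it is judged:
At the end, for the whole second after the job is handed in: Orange head released at rest in the mount: lugs within 15 degrees of the notches, origin 15 to 25 mm inside the mouth and within 7 mm of the axis each way, axis within 8 degrees; inner knob at 1.3 +/- 0.15 rad (orange mark); outer ring mark within 7 mm of its start (z of head_orange in the frame of socket between -0.025 and -0.015 m and x of head_orange in the frame of socket between -0.007 and 0.007 m and y of head_orange in the frame of socket between -0.007 and 0.007 m and angle between the z axis of head_orange and the z axis of socket, either way round below 0.14 rad and angle between the x axis of head_orange and the x axis of socket, either way round below 0.26 rad and linear speed of head_orange below 0.02 m/s and value of joint knob between 1.15 and 1.45 rad and velocity of joint knob between -0.1 and 0.1 rad/s and distance of ring_mark from where it was at the start of the episode below 0.007 m); the robot touches nothing.
It fails at once if the outer ring of the dial is turned (its mark moves more than 7 mm) (distance of ring_mark from where it was at the start of the episode above 0.007 m).
It fails at once if a bystander (teal head, cups, stapler, jar or block) is moved more than 25 mm (distance of any of head_teal, cup_orange, cup_yellow, cup_magenta, stapler, jar, block from where it was at the start of the episode above 0.025 m).
It also fails if it takes over 64 s, if anything falls off the work surface, if the arm or the gripper's body presses on something with over 40 N, if the wrist force passes 120 N, or if a joint passes its speed limit or range.

## Working session

There is one attempt and no reset: what is moved stays moved. The work goes in short steps, each a Python script; the robot and the scene stay as the last script left them, time stands still between calls to the robot, and variables do not carry over. Pictures are saved under pics/ and viewed, at most 10 in all, crops included, and the job is handed in when it is done.

```bash
ls; mkdir -p pics
python3 - <<'E'
from bench import arm
import cv2,numpy as np
for n in("scene","top","wrist"):
    cv2.imwrite(f"pics/{n}0.png",arm.grab_frame(n)); p=arm.camera_params(n); print(n,{k:np.round(v,3).tolist() if not isinstance(v,str) else v for k,v in p.items()})
print(arm.current_eef_rot())
E
```

```text
pics
scene {'camera_matrix': [[498.096, 0.0, 280.237], [0.0, 498.096, 205.114], [0.0, 0.0, 1.0]], 'pose': [[0.197, 0.6, -0.775, 1.401], [0.98, -0.124, 0.153, -0.138], [-0.004, -0.79, -0.613, 0.834], [0.0, 0.0, 0.0, 1.0]]}
top {'camera_matrix': [[460.454, 0.0, 284.001], [0.0, 460.454, 213.172], [0.0, 0.0, 1.0]], 'pose': [[0.009, -0.986, 0.168, 0.269], [-1.0, -0.007, 0.013, 0.015], [-0.012, -0.169, -0.986, 1.414], [0.0, 0.0, 0.0, 1.0]]}
wrist {'camera_matrix': [[325.192, 0.0, 276.418], [0.0, 325.192, 209.53], [0.0, 0.0, 1.0]], 'hand_eye': [[-0.001, -0.959, -0.285, 0.084], [1.0, -0.0, -0.001, -0.001], [0.001, -0.285, 0.959, -0.18], [0.0, 0.0, 0.0, 1.0]]}
[-5.69775680e-01 -3.08896220e+00  2.54707928e-03]
```

View pics/top0.png

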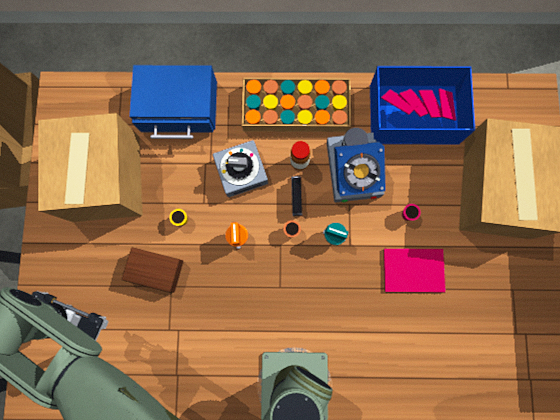

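View pics/scene0.png

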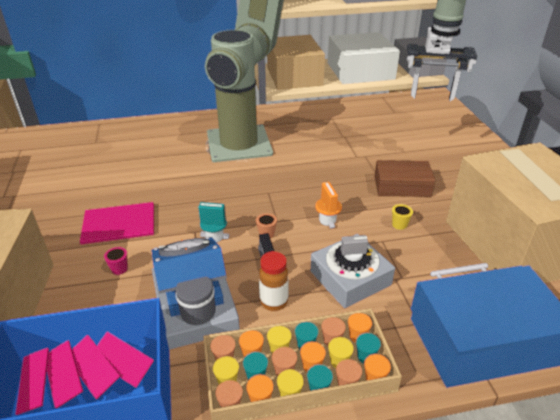

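The top view shows the orange head at about (236,234), the dial at (240,165), the mount at (361,172), the teal head at (336,233) and the terracotta cup at (292,229). The scene view confirms the layout. I'll get coarse positions from the top camera, then look from near with the wrist camera.

```bash
cat > h.py <<'E'
from bench import arm
import cv2,numpy as np
from scipy.spatial.transform import Rotation as Ro
def ray(cam,px,tp=None,tr=None):
    p=arm.camera_params(cam);K=np.array(p["camera_matrix"])
    x=(px[0]-K[0,2])/K[0,0];y=(px[1]-K[1,2])/K[1,1]
    if cam=="wrist":
        T=np.eye(4);T[:3,:3]=Ro.from_rotvec(tr).as_matrix();T[:3,3]=tp
        T=T@np.array(p["hand_eye"]);r=np.hypot(x,y)+1e-12
        d=np.array([np.sin(r)*x/r,np.sin(r)*y/r,np.cos(r)])
    else:
        T=np.array(p["pose"]);d=np.array([x,y,1.])
    return T[:3,3],T[:3,:3]@d
def plane(cam,px,z,tp=None,tr=None):
    o,d=ray(cam,px,tp,tr);return o+d*(z-o[2])/d[2]
def down(yaw,tilt=0):
    "tool z down; tool x at heading yaw (world)"
    c,s=np.cos(yaw),np.sin(yaw)
    return Ro.from_matrix(np.array([[c,s,0],[s,-c,0],[0,0,-1]]).astype(float)).as_rotvec()
def snap(name):
    tp=np.array(arm.current_tool_pos());tr=np.array(arm.current_eef_rot())
    im=arm.grab_frame("wrist");cv2.imwrite(f"pics/{name}.png",im);np.savez(f"pics/{name}.npz",tp=tp,tr=tr);return im
def wp(name,px,z):
    f=np.load(f"pics/{name}.npz");return plane("wrist",px,z,f["tp"],f["tr"])
E
python3 - <<'E'
from h import *
for n,px,z in [("orange",(236,234),.104),("dial",(240,163),.1),("sock",(361,172),.135),("teal",(336,233),.104),("terra",(292,229),.048),("jar",(300,149),.125),("stap",(297,197),.05),("yellow",(178,217),.048),("mag",(412,212),.048)]:
    print(n,plane("top",px,z)[:2].round(3))
im=cv2.imread("pics/top0.png")
cv2.imwrite("pics/crop1.png",cv2.resize(im[125:250,205:405],None,fx=4,fy=4,interpolation=cv2.INTER_CUBIC))
print(Ro.from_rotvec(arm.current_eef_rot()).as_matrix().round(3))
E
```

```text
orange [0.432 0.17 ]
dial [0.643 0.164]
sock [ 0.609 -0.187]
teal [ 0.437 -0.117]
terra [0.455 0.009]
jar [ 0.679 -0.013]
stap [ 0.552 -0.006]
yellow [0.489 0.353]
mag [ 0.509 -0.351]
[[-0.934  0.357 -0.001]
 [ 0.357  0.934 -0.002]
 [ 0.    -0.002 -1.   ]]
```

View pics/crop1.png

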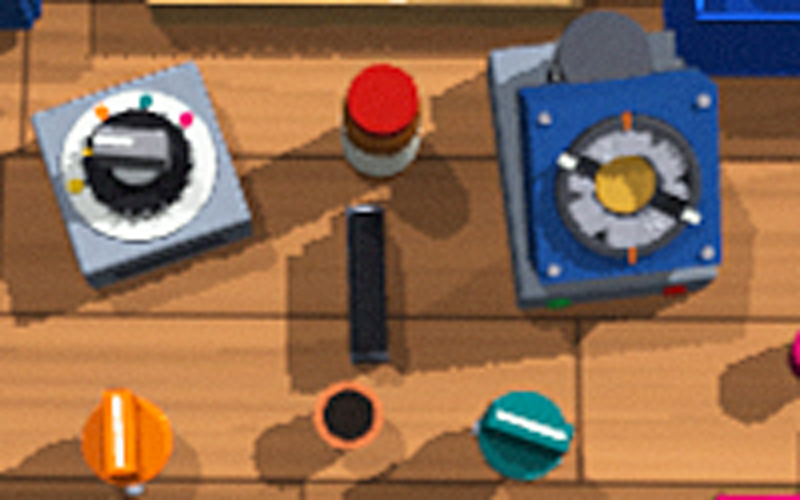

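Notches run roughly along world x, the white entry slots are at about 60° ccw, the knob points between yellow and orange, and the orange grip's heading is about 7°. Next I check IK for both half turns and take near views.

```bash
cat >> h.py <<'E'
def sockR(yaw):
    "socket rotation: z out of the mouth, 30 deg towards press front (-x of press); x up the slope"
    return (Ro.from_euler('z',yaw)*Ro.from_euler('y',-np.pi/6)).as_matrix()
def toolS(yaw,a):
    "tool pointing into the mount, tool x at angle a about socket z"
    return Ro.from_matrix(sockR(yaw)@Ro.from_euler('z',a).as_matrix()@np.diag([1.,-1,-1])).as_rotvec()
E
python3 - <<'E'
from h import *
d=np.deg2rad
S=np.array([.609,-.187,.135])
def show(n,p,r):
    q=arm.ik(p,r);print(n,None if q is None else np.round(q,2))
for f in(0,180):
    show(("head",f),[.432,.17,.062],down(d(7+f)))
    for k in(.4,1.3): show(("knob",f,k),[.64,.164,.088],down(d(109+f)-k))
    n=sockR(d(2))[:,2]
    for a in(60,0,-5):
        for h in(.029,.15): show(("sock",f,a,h),S+h*n,toolS(d(2),d(a+f)))
arm.move_to([.45,.17,.25],down(d(187)));snap("w_head");print(arm.current_time_s())
arm.move_to([.62,.164,.26],down(d(187)));snap("w_dial");print(arm.current_time_s())
E
python3 -c "
import cv2,numpy as np
cv2.imwrite('pics/v1.png',cv2.resize(np.vstack([cv2.imread(f'pics/{n}.png')[:400] for n in('w_head','w_dial')]),(420,600),interpolation=cv2.INTER_AREA))"
```

```text
('head', 0) [ 0.19  0.15  1.94 -0.    1.05  1.64]
('knob', 0, 0.4) [0.12 0.49 1.42 0.   1.23 0.19]
('knob', 0, 1.3) [ 0.12  0.49  1.42 -0.    1.23  1.09]
('sock', 0, 60, 0.029) [-0.61  0.07  1.89  0.44  0.79 -0.38]
('sock', 0, 60, 0.15) [-0.7  -0.17  1.89  0.4   1.05 -0.35]
('sock', 0, 0, 0.029) [-0.61  0.07  1.89  0.44  0.79  0.67]
('sock', 0, 0, 0.15) [-0.7  -0.17  1.89  0.4   1.05  0.69]
('sock', 0, -5, 0.029) [-0.61  0.07  1.89  0.44  0.79  0.76]
('sock', 0, -5, 0.15) [-0.7  -0.17  1.89  0.4   1.05  0.78]
('head', 180) [ 0.19  0.15  1.94  0.    1.05 -1.5 ]
('knob', 180, 0.4) None
('knob', 180, 1.3) [ 0.12  0.49  1.42 -0.    1.23 -2.05]
('sock', 180, 60, 0.029) [-0.61  0.07  1.89  0.44  0.79  2.76]
('sock', 180, 60, 0.15) [-0.7  -0.17  1.89  0.4   1.05  2.79]
('sock', 180, 0, 0.029) [-0.61  0.07  1.89  0.44  0.79 -2.47]
('sock', 180, 0, 0.15) [-0.7  -0.17  1.89  0.4   1.05 -2.45]
('sock', 180, -5, 0.029) [-0.61  0.07  1.89  0.44  0.79 -2.38]
('sock', 180, -5, 0.15) [-0.7  -0.17  1.89  0.4   1.05 -2.36]
1.825
2.5917
```

View pics/v1.png

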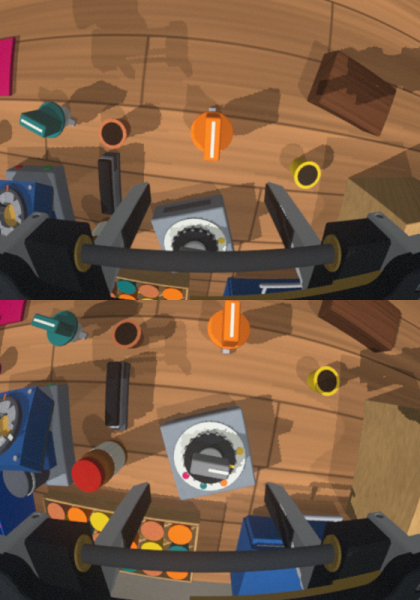

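The wrist view over the head has its white line at about (283,184) full-res. The dial view has its centre near (281,213) with dots clear. I'll measure both by masks, then view the press along its axis.

```bash
cat >> h.py <<'E'
def blobs(im,lo,hi,roi,amin=8):
    x0,y0,x1,y1=roi;hsv=cv2.cvtColor(im,cv2.COLOR_BGR2HSV)[y0:y1,x0:x1]
    m=cv2.inRange(hsv,np.array(lo),np.array(hi));out=[]
    for c in cv2.findContours(m,cv2.RETR_EXTERNAL,cv2.CHAIN_APPROX_NONE)[0]:
        a=cv2.contourArea(c)
        if a>=amin:
            (cx,cy),(w,h),_=cv2.minAreaRect(c);b=cv2.boxPoints(cv2.minAreaRect(c))
            e=[(b[0]+b[1])/2,(b[2]+b[3])/2]
            if np.linalg.norm(b[0]-b[1])>np.linalg.norm(b[1]-b[2]): e=[(b[1]+b[2])/2,(b[3]+b[0])/2]
            o=np.array([x0,y0]);out.append((a,np.array([cx,cy])+o,e[0]+o,e[1]+o))
    return sorted(out,key=lambda t:-t[0])
E
python3 - <<'E'
from h import *
im=cv2.imread("pics/w_head.png")
for a,c,e,f in blobs(im,(0,0,180),(180,70,255),(260,140,310,220))[:3]:
    p,q=wp("w_head",e,.104),wp("w_head",f,.104);d=q-p
    print("headline",a,c,((p+q)/2)[:2].round(4),np.linalg.norm(d).round(3),np.rad2deg(np.arctan2(d[1],d[0])).round(1))
im=cv2.imread("pics/w_dial.png");roi=(215,130,350,285)
for n,lo,hi in(("yellow",(22,100,100),(34,255,255)),("orange",(5,120,150),(19,255,255)),("teal",(80,100,60),(98,255,255)),("mag",(155,120,100),(175,255,255))):
    for a,c,e,f in blobs(im,lo,hi,roi)[:3]: print(n,a,c.round(1),wp("w_dial",c,.061)[:2].round(4))
for a,c,e,f in blobs(im,(0,0,170),(180,50,255),roi)[:5]: print("white",a,c.round(),wp("w_dial",e,.122)[:2].round(4),wp("w_dial",f,.122)[:2].round(4))
cv2.imwrite("pics/v2a.png",cv2.resize(im[130:285,215:350],None,fx=3,fy=3))
y=np.deg2rad(2);S=np.array([.609,-.187,.135])
arm.movel([.55,.1,.33]);arm.move_to(S+.16*sockR(y)[:,2],toolS(y,np.deg2rad(30)));im=snap("w_sock");print(arm.current_time_s())
v=np.zeros((600,800,3),np.uint8);v[:420,:560]=im;b=cv2.imread("pics/v2a.png")[:,:];b=cv2.resize(b,(240,276));v[:276,560:]=b
cv2.imwrite("pics/v2.png",v)
E
```

```text
headline 129.0 [283.20994568 185.51105499] [0.4366 0.1753] 0.05 4.3
yellow 60.5 [319.8 201.3] [0.6299 0.2182]
orange 1413.0 [271.  143.5] [0.5682 0.1515]
orange 1212.5 [301.9 272.5] [0.7276 0.2109]
orange 740.0 [226. 235.] [0.6874 0.1088]
teal 25.5 [270.5 247.5] [0.6971 0.1662]
mag 41.5 [247.  233.5] [0.682  0.1349]
white 3771.0 [277. 207.] [0.6075 0.2173] [0.644  0.1134]
white 9.5 [227. 209.] [0.63   0.1137] [0.6389 0.1155]
5.1917
```

View pics/v2.png

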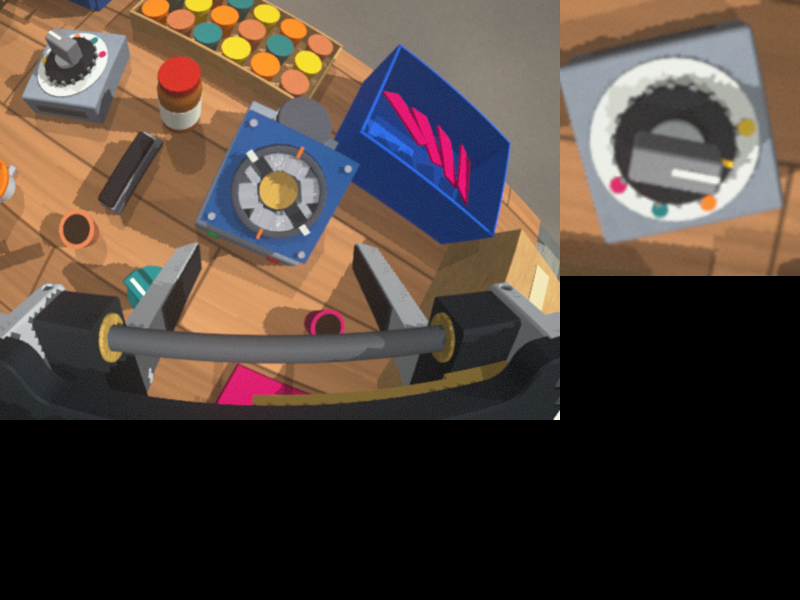

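The wrist view of the press shows the orange notch marks near (300,153) and (261,233), white slot marks near (252,156) and (305,229), and the bore at about (278,189). The dial inset shows the pointer between yellow and orange. Next, fit the frames.

Run:
```python
from h import *
from scipy.optimize import least_squares
im=cv2.imread("pics/w_dial.png")
o=blobs(im,(3,110,150),(20,255,255),(288,236,306,252))[0][1]
P=np.array([wp("w_dial",p,.061)[:2] for p in((319.8,201.3),o,(270.5,247.5),(247,233.5))]);k=np.array([0,1.3,2,2.7])
f=lambda v:(v[:2]+.05*np.c_[np.cos(np.pi/2+v[2]-k),np.sin(np.pi/2+v[2]-k)]-P).ravel()
r=least_squares(f,[.64,.165,.33]);print("console",r.x.round(4),"res",r.fun.round(4))
for a,c,e,g in blobs(im,(0,0,185),(180,60,255),(265,215,312,240))[:3]:
    p,q=wp("w_dial",e,.122),wp("w_dial",g,.122);d=q-p
    if d[1]<0:d=-d
    h=np.arctan2(d[1],d[0]);print("line",a,c.round(1),p[:2].round(4),q[:2].round(4),"heading",h.round(3),"knob",(np.pi/2+r.x[2]-h).round(3))
im=cv2.imread("pics/w_sock.png");fz=np.load("pics/w_sock.npz")
def mp(px,S,n):
    o,d=ray("wrist",px,fz["tp"],fz["tr"]);return o+d*((S-o)@n)/(d@n)
N=[b[1] for b in [blobs(im,(5,120,120),(20,255,255),R,3)[0] for R in((292,145,308,162),(252,224,270,242))]]
bw=[b for b in blobs(im,(0,0,190),(180,50,255),(240,145,315,240),10)];print([(b[0],b[1].round(1)) for b in bw[:6]])
W=[blobs(im,(0,0,190),(180,50,255),R,10)[0][1] for R in((244,148,260,165),(297,222,313,238))]
br=blobs(im,(18,90,90),(30,255,255),(255,165,305,212))[0]
print(N,W,br[1])
S=np.array([.609,-.187,.135]);y=.03
for _ in range(20):
    n=sockR(y)[:,2];a,b=[mp(p,S,n) for p in N];c,d=[mp(p,S,n) for p in W]
    m=(a+b+c+d)/4; 
    S=S+(m-S)-n*0; S=S if abs(S[2]-.135)<1e-6 else None if S is None else S
    # slide centre along its ray to z=.135
    o=mp((np.array(N).mean(0)+np.array(W).mean(0))/2,S,n);cam=ray("wrist",(0,0),fz["tp"],fz["tr"])[0]
    dd=S-cam;S=cam+dd*(.135-cam[2])/dd[2]
    u=sockR(y).T@(a-b);w=sockR(y).T@(c-d)
    # press yaw: in-plane angle of notch line must be 0, slots +60
    an=np.arctan(u[1]/u[0]);aw=np.arctan2(*(w[[1,0]]*np.sign(w[1])))
    y+=.5*(an+aw-np.pi/3)/2
print("S",S.round(4),"yaw",y,"an,aw",np.rad2deg([an,aw]).round(1),"len",np.linalg.norm(u).round(4),np.linalg.norm(w).round(4),"mids",(sockR(y).T@((a+b)/2-S)).round(4),(sockR(y).T@((c+d)/2-S)).round(4))
```

```text
console [0.6482 0.1721 0.3421] res [ 0.     -0.0005  0.0007 -0.0002 -0.0007  0.0003 -0.0001  0.0005]
line 94.5 [290.9 228.8] [0.6479 0.1701] [0.65   0.1981] heading 1.495 knob 0.417
line 48.5 [306.5 234.5] [0.6484 0.2004] [0.6584 0.2019] heading 0.154 knob 1.759
[(62.0, array([251.7, 155.5])), (60.5, array([276.5, 161. ])), (55.5, array([281. , 222.5])), (48.5, array([304.1, 229.8])), (27.0, array([300.5, 171.2])), (27.0, array([292.8, 166.9]))]
[array([299.70000029, 152.09999943]), array([259.0999999 , 233.29999924])] [array([251.69230652, 155.53846121]), array([304.13414717, 229.79268265])] [278. 190.]
S [ 0.6101 -0.1896  0.135 ] yaw 0.12089402656011458 an,aw [-0. 60.] len 0.1007 0.1014 mids [-0.  0. -0.] [ 0. -0. -0.]
```

Fits are tight (console residuals under 1 mm, mount marks at exactly 60°). The knob comes first.

Run:
```python
from h import *
C=[.6482,.1721];r=down(1.495)
arm.movel([.6,0,.36]) 
arm.move_to(C+[.2],r);arm.set_gripper(.055,force=15)
arm.movel(C+[.14],.15);print("contact",arm.movel(C+[.0885],.06,contact_N=6),arm.current_tool_pos())
arm.set_gripper(.0,force=15);print(arm.current_finger_gap(),arm.current_force(),arm.current_wrist_torque())
q=np.array(arm.current_qpos())
for s in np.linspace(0,.885,5)[1:]:
    a=q.copy();a[5]+=s;arm.move_joints(a)
print(arm.current_force(),arm.current_wrist_torque(),arm.current_tool_pos())
arm.set_gripper(.05);arm.movel(C+[.26],.12);arm.movel([.6,.172,.26]);im=snap("w_dial2");print(arm.current_time_s(),Ro.from_rotvec(arm.current_eef_rot()).as_matrix()[:,0])
cv2.imwrite("pics/v3.png",im)
```

```text
contact False [0.64868536 0.17215983 0.08902291]
0.021715087619655266 [-3.89367263  0.13136019  3.51454488] [-0.06433804  0.75825811  0.048979  ]
[ 0.6622122  -1.74909522 -0.58046655] [-0.24387191 -0.15087786 -0.02239178] [0.64769736 0.17192447 0.08865318]
14.7167 [ 0.81958403  0.57295764 -0.00124728]
```

View pics/v3.png

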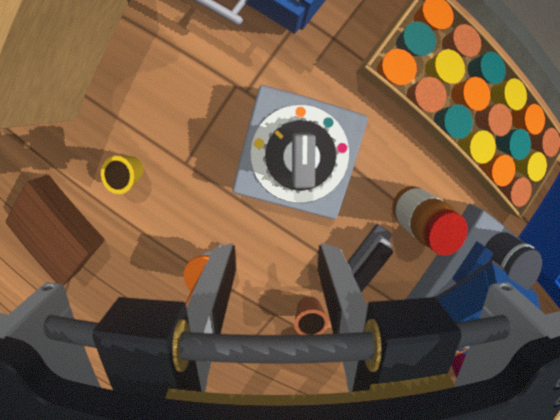

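The knob points at the orange dot (300,112), and the ring's yellow mark at (279,134) still sits between yellow and orange. I'll check both numerically and grasp the head.

Run:
```python
from h import *
C=np.array([.6482,.1721]);im=cv2.imread("pics/w_dial2.png")
for a,c,e,f in blobs(im,(0,0,185),(180,60,255),(297,128,312,170))[:2]:
    p,q=wp("w_dial2",e,.122),wp("w_dial2",f,.122);d=(q-p)*np.sign((q-p)[0]);print("knob",a,np.pi/2+.3421-np.arctan2(d[1],d[0]))
for n,i,px in(("w_dial",cv2.imread("pics/w_dial.png"),(300,212,318,232)),("w_dial2",im,(270,126,288,142))):
    for a,c,e,f in blobs(i,(20,90,90),(36,255,255),px,3)[:2]: print("ring",n,a,c,(wp(n,c,.075)[:2]-C).round(4))
H=[.4366,.1753];r=down(np.deg2rad(4.3))
arm.move_to(H+[.2],r);arm.set_gripper(.07)
arm.movel(H+[.13],.15);print("contact",arm.movel(H+[.063],.06,contact_N=6),arm.current_tool_pos())
arm.set_gripper(0,force=45);print(arm.current_finger_gap(),arm.current_force(),arm.current_wrist_torque())
arm.movel(H+[.3],.15);print(arm.current_finger_gap(),arm.current_force(),arm.current_time_s(),np.array(arm.current_qpos()).round(2))
im=arm.grab_frame("scene");cv2.imwrite("pics/v4.png",im)
```

```text
knob 109.5 1.288492440351303
ring w_dial 20.0 [308.70588303 221.67647171] [0.0062 0.0358]
ring w_dial2 35.5 [278.50000095 134.00000095] [0.0038 0.0331]
contact False [0.43713784 0.1754052  0.06348276]
0.021609233830349087 [ 0.55669293  0.17285898 -0.63205028] [0.06982671 0.16558361 0.03198859]
0.021773091295661157 [ 0.77719054  0.22138546 -2.97139189] 20.3917 [ 0.2  -0.08  1.65 -0.    1.57  1.69]
```

View pics/v4.png

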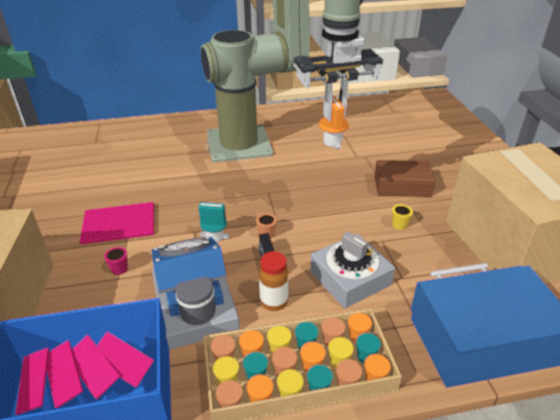

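The knob reads 1.288 and the ring is unmoved within noise. The scene view shows the head held upright at (335,125). Next I bring it to the entry and insert carefully.

```bash
cat >> h.py <<'E'
S=np.array([.6101,-.1896,.135]);Y=.1209;L=.0635;n_=sockR(Y)[:,2]
def P(h,dx=0,dy=0): return S+sockR(Y)@np.array([dx,dy,h+L])
def st(t=""):
    p=sockR(Y).T@(np.array(arm.current_tool_pos())-S)-[0,0,L]
    f=sockR(Y).T@np.array(arm.current_force());m=sockR(Y).T@np.array(arm.current_wrist_torque())
    print(t,"head xyz mm",(p*1e3).round(1),"F",f.round(1),"M",m.round(2),"gap",round(arm.current_finger_gap(),4),"t",arm.current_time_s())
E
python3 - <<'E'
from h import *
r=toolS(Y,np.pi/3)
arm.movel([.5,0,.33],.25)
arm.move_to(P(.07),r);arm.pause(.2);st("pre")
arm.movel(P(.012),.1);arm.pause(.2);st("above")
im=snap("w_ins");tp=arm.grab_frame("top")
v=np.zeros((600,800,3),np.uint8);v[:420,:560]=im;v[420:600,:260]=cv2.resize(tp[130:220,320:450],None,fx=2,fy=2);v[300:600,560:]=cv2.resize(arm.grab_frame("scene")[200:300,140:220],(240,300))
cv2.imwrite("pics/v5.png",v)
E
```

```text
pre head xyz mm [ 0.4  0.4 70. ] F [-1.9 -0.1 -3.7] M [-0.13  0.68  0.04] gap 0.0216 t 23.1417
above head xyz mm [ 0.7 -0.5 12.8] F [-1.5  0.2 -2.3] M [-0.04  0.64  0.03] gap 0.022 t 24.075
```

View pics/v5.png

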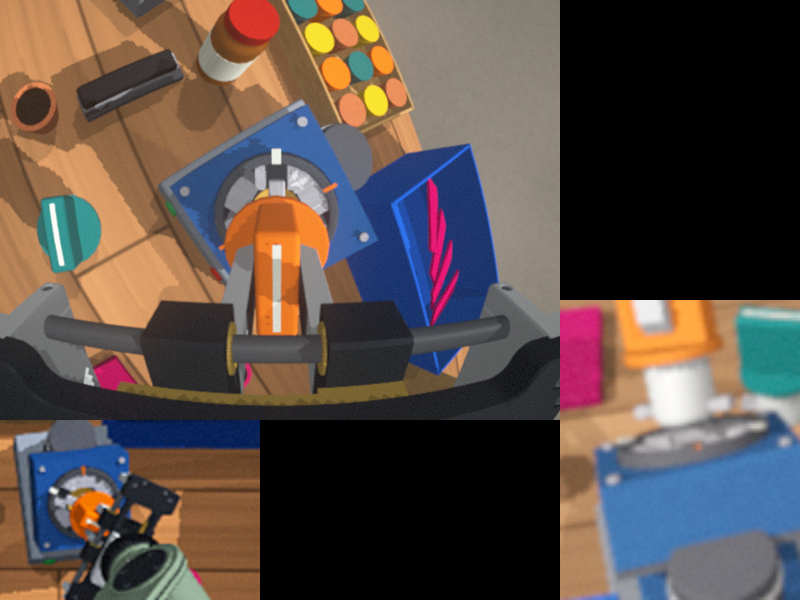

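The near lug (277,185) lines up with the white slot mark (277,156), and the shank is centred over the bore. Inserting.

Run:
```python
from h import *
arm.set_gripper(0,force=60)
c=arm.movel(P(-.010),.04,contact_N=10);st(f"in {c}")
if not c:
    c=arm.movel(P(-.022),.03,contact_N=18);st(f"mid {c}")
    if not c:
        c=arm.movel(P(-.034),.03,contact_N=25);arm.pause(.2);st(f"deep {c}")
```

```text
in False head xyz mm [ -0.1   0.1 -10.2] F [-2.2  0.  -2.8] M [-0.05  0.6   0.02] gap 0.0216 t 25.1417
mid False head xyz mm [  0.8  -0.5 -21.4] F [-1.  -0.1  4.4] M [0.03 0.64 0.04] gap 0.0219 t 25.6917
deep False head xyz mm [  0.8  -0.5 -33.1] F [-3.3  0.1 11. ] M [0.19 0.88 0.05] gap 0.0214 t 26.4417
```

Spring force matches the model (about 14 N at -33 mm). Now the twist, with the moment monitored.

Run:
```python
from h import *
arm.movel(P(-.0345),.02)
q=np.array(arm.ik(P(-.0345),toolS(Y,np.pi/3)))
for a in (15,30,45,60):
    b=q.copy();b[5]+=np.deg2rad(a);arm.move_joints(b);st(a)
    if abs((sockR(Y).T@np.array(arm.current_wrist_torque()))[2])>.6:print("stop");break
```

```text
15 head xyz mm [  1.   -0.7 -33.5] F [-2.7  0.8 11. ] M [ 0.08  0.88 -0.03] gap 0.0217 t 27.05
30 head xyz mm [  1.1  -0.8 -33.4] F [-2.6 -0.1 10.5] M [ 0.09  0.89 -0.07] gap 0.0216 t 27.4083
45 head xyz mm [  1.2  -0.9 -33.4] F [-2.   0.6 10.9] M [ 0.07  0.88 -0.15] gap 0.0218 t 27.7667
60 head xyz mm [  1.2  -0.8 -33.4] F [-2.5  0.1 11.4] M [ 0.09  0.89 -0.09] gap 0.0221 t 28.125
```

The twist was free. Next I let it come up into the notch and test with a slight pull.

Run:
```python
from h import *
r=toolS(Y,0)
arm.movel(P(-.021),.03,rotation=r);arm.pause(.2);st("up")
c=arm.movel(P(-.012),.02,contact_N=15);st(f"pull {c}")
```

```text
up head xyz mm [  1.1  -0.8 -21.3] F [ 4.  -2.  -4.7] M [-0.62 -0.12 -0.08] gap 0.0218 t 28.925
pull True head xyz mm [  1.   -0.8 -21.4] F [ 1.6 -0.5 -0.8] M [-0.1   0.07  0.02] gap 0.0214 t 29.1333
```

The head stays held at -21 mm against a pull, so it is locked. Release, retreat and check.

Run:
```python
from h import *
arm.set_gripper(.05);arm.pause(.2);st("open")
arm.movel(P(.1),.12);arm.pause(.2);st("away");im=snap("w_fin")
v=np.zeros((600,800,3),np.uint8);v[:420,:560]=im
v[300:600,560:]=cv2.resize(arm.grab_frame("scene")[200:300,140:220],(240,300));v[420:600,:260]=cv2.resize(arm.grab_frame("top")[130:220,320:450],None,fx=2,fy=2)
cv2.imwrite("pics/v6.png",v)
for lo,z in(((0,0,185),.064),):
    for a,c,e,f in blobs(im,lo,(180,70,255),(255,110,310,260),20)[:4]:
        o=[]
        for px in(e,f):
            s,d=ray("wrist",px,*[np.load("pics/w_fin.npz")[k] for k in("tp","tr")]);n=n_;q=S+(.104-.020)*n
            o.append(sockR(Y).T@(s+d*((q-s)@n)/(d@n)-S))
        print(a,c.round(),np.round(o,4).tolist())
```

```text
open head xyz mm [  0.3  -0.7 -21.4] F [ 0.3  0.4 -0.6] M [ 0.03  0.37 -0.03] gap 0.0499 t 29.9667
away head xyz mm [-0.5  0.4 99.2] F [0.2 0.2 0.7] M [ 0.01  0.31 -0.06] gap 0.0501 t 31.325
203.0 [278. 213.] [[0.0265, -0.0017, 0.084], [-0.0234, -0.0016, 0.084]]
38.0 [262. 163.] [[0.0477, 0.0056, 0.084], [0.0407, 0.0174, 0.084]]
```

View pics/v6.png

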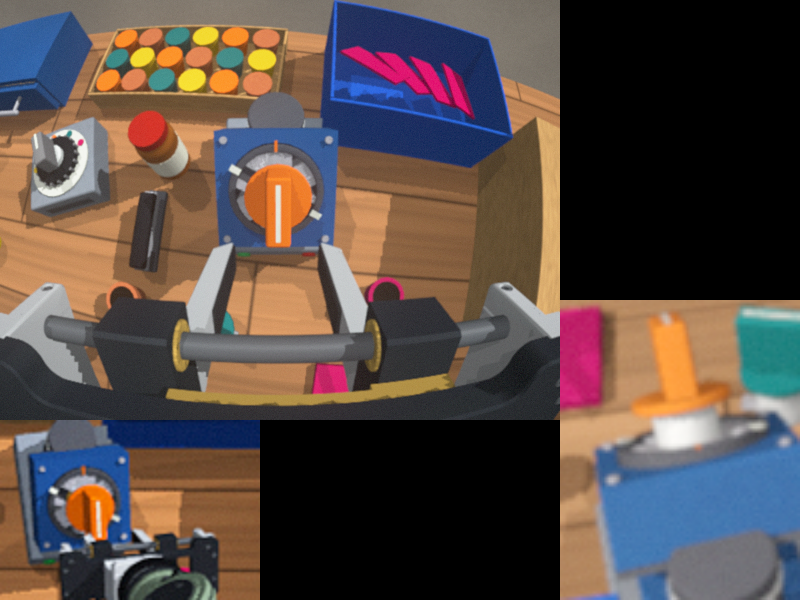

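The head sits in the mount with its line at (278,213). It is aligned with the orange mark at (276,147), offset under 2 mm, at the expected height, and the gripper is clear. Handing in.

```bash
python3 -c "
from bench import arm
print(arm.finish_job(),arm.current_time_s())"
```

```text
the job is handed in; nothing more can be done
the job is handed in; nothing more can be done
```

I handed the job in at about 31 s: the orange head is in the press, held at -21 mm when I pulled on it (so locked), and the knob is at about 1.29 rad on the orange mark. Ring mark readings before and after agree to about 4 mm, within camera noise. No judging result was returned.

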